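Transfer a row of specimen pots to the laboratory rack in the same order

ROBOT

A 6-joint arm with a two-finger parallel gripper is mounted at the origin on the work surface. World frame = base frame: x ahead of the robot, y to its left, z up, the work surface at z = 0. Lengths are in m, angles in degrees, forces in N, time in s.
With the tool pointing down it reaches from about 0.4 to 0.825 m from the base axis. Payload 7 kg.
Tool frame: the origin (TCP) lies midway between the tips of the shut fingers; the grasp point (between the pads) lies r.grip_depth behind it (r.grip_depth is the distance from the TCP to the grasp point, in m); z points along the fingers, y is the line along which they close (so a half turn about z gives the same grasp; the last joint's range is limited). The gripper opens to 88 mm and grips with 3 to 60 N. Pads are 19 mm wide; open, the fingers measure 130 mm over their backs; the gripper's body (78 mm by 193 mm) begins 47 mm behind the grasp point.
Start: joints at [89.903, 20.546, 0.682, 0, -70.136, -16.507], TCP at [0.193, 0.647, 0.227] pointing down, gripper open.
Joint ranges: [-176.03, 176.03], [-82.01, 121.73], [-58.28, 71.71], [-173.87, 95.51], [-174.79, -0.11], [-173.66, 173.66]. Speed limits (degrees/s): [136.94, 136.94, 172.46, 180, 180, 180].

INTERFACE

Orientations are given as [roll, pitch, yaw] about the fixed x, y, z axes, in that order (R = Rz(yaw) Ry(pitch) Rx(roll)).
In Python, from plant import r gives the robot as it stands.
- The arm moves only by the tool creep_tool, called after ">>>" by a JSON object that holds its "op" and its "data". Schema: {"type":"object","properties":{"ticks":{"type":"array","items":{"type":"object","properties":{"x":{"type":"number"},"y":{"type":"number"},"z":{"type":"number"},"drx":{"type":"number"},"dry":{"type":"number"},"drz":{"type":"number"}},"additionalProperties":false},"minItems":1,"maxItems":12},"aperture":{"type":"number"},"clamp_n":{"type":"number"},"only":{"type":"string"},"quiet":{"type":"boolean"},"lines":{"type":"string"}},"required":["ticks"],"additionalProperties":false}. ticks is a list of rows, 1 to 12 of them, each an object with the fields x, y, z (the shift in m), drx, dry, drz (a rotation vector in degrees); a field left out counts as zero; each row is the pose to reach, as a shift and turn from the pose commanded when the call began, along the tool's axes at that moment; what a row does not reach only later rows make up. A row lasts 1/12 s, in which the tool goes at most 0.0417 m and 7.16 degrees, less where a joint would pass 70% of its speed; a pose out of reach is approached as far as the arm can. aperture is the finger opening in m, set as the call begins (left out keeps the last). The fingers move at their own pace and stop on an object; clamp_n is the grip in N (left out, the last holds). Time passes only in rows, so rows that do not move let the fingers close. The tool returns the time, the measured TCP pose, the force, the opening and the grip force at its end. only (a regular expression) keeps the lines of the reply that match it, lines (a string "A,B") keeps lines A to B, and quiet returns only ok. Input that does not fit is refused with a message, and nothing moves.
- r.get_state(): the state, without advancing time (a new reading comes with each control period).
- r.capture(name): name is "scene" or "top" or "wrist"; returns a dict with "frame" (384x512x3 uint8, red, green, blue), "z_map" (384x512 float32, m along the optical axis (not along the pixel's ray), 0 where there is no reading), "fx", "fy", "cx", "cy" (pixels), "cam_to_world" (4x4, takes a point from camera to world coordinates). Camera axes: x right, y down, z forward; pixel columns grow to the right and rows downward; lengths in m; the calibration is good to about 2 mm. A picture is of the moment at which its call begins.
- r.close_job(): hands the job in; it is judged then, once.
The state is a dict: "time_s": time; "joints": joint angles; "qd": joint speeds; "joint_torque": joint torques, N m; "tcp_pos": TCP position; "eef_rot": TCP orientation; "contact_force": force on the tool from outside, world axes, zero at the start; "moment": the same for the moment, N m; "gripper_width": finger opening in m; "gripper_force": force on a finger pad.
Only numpy, scipy, OpenCV 4.12 (cv2) and the standard library are available. Lean on these libraries where they do the work, as an engineer would, in place of code of your own. Each camera call takes 0.05 s, during which the arm holds its last target. There are 200 camera calls.

TASK

The four specimen pots in the white ward rack stand in the order in which they were taken, counted from the end with the red clip; put them into the dark blue laboratory rack in the same order, counted from its own red clip. So that nothing gets mixed up, move them one at a time beginning with the pot next to the red clip, and set each one upright in its place before you lift the next. Set the pots down without dropping or tipping them, and leave the tube rack, the sanitiser and the tape where they are.

Things in the scene. Friction and masses are not known exactly. Their poses are not given: they have to be found in the camera images.
- pot_purple: Specimen pot with a purple screw lid, round, upright: body 40 mm diameter and 48 mm tall, white with a paper label and a thin purple band; lid 44 mm diameter and 14 mm tall; 62 mm tall in all, about 60 g. Starts in one of the places of the ward rack, up to 4 mm off its centre. Origin: centre of its underside; z is its axis, up.
- pot_yellow: Specimen pot with a yellow screw lid, round, upright: body 40 mm diameter and 48 mm tall, white with a paper label and a thin yellow band; lid 44 mm diameter and 14 mm tall; 62 mm tall in all, about 60 g. Starts in one of the places of the ward rack, up to 4 mm off its centre. Origin: centre of its underside; z is its axis, up.
- pot_green: Specimen pot with a green screw lid, round, upright: body 40 mm diameter and 48 mm tall, white with a paper label and a thin green band; lid 44 mm diameter and 14 mm tall; 62 mm tall in all, about 60 g. Starts in one of the places of the ward rack, up to 4 mm off its centre. Origin: centre of its underside; z is its axis, up.
- pot_black: Specimen pot with a black screw lid, round, upright: body 40 mm diameter and 48 mm tall, white with a paper label and a thin black band; lid 44 mm diameter and 14 mm tall; 62 mm tall in all, about 60 g. Starts in one of the places of the ward rack, up to 4 mm off its centre. Origin: centre of its underside; z is its axis, up.
- ward_rack: White specimen rack, a pot in each place at the start. 64 x 280 mm, fixed. Four square places in a row along y, 56 mm inside, centres at x = 0, y = +90 (first), +30, -30, -90 mm (fourth); floor 5 mm, wall tops 30 mm above the desk, walls and dividers 4 mm thick. A red clip (40 x 15 mm) on the end lug at y = +130 mm marks the first end. Origin: middle of the underside, z up.
- lab_rack: Dark blue laboratory rack, empty at the start. 64 x 280 mm, fixed. Four square places in a row along y, 56 mm inside, centres at x = 0, y = +90 (first), +30, -30, -90 mm (fourth); floor 5 mm, wall tops 30 mm above the desk, walls and dividers 4 mm thick. A red clip (40 x 15 mm) on the end lug at y = +130 mm marks the first end. Origin: middle of the underside, z up.
- tube_rack: Bystander: clear bluish rack of blood tubes, 108 x 154 mm, 88 mm tall with its tubes, loose on the desk beyond the work. Origin: centre of its underside.
- sanitiser: Bystander: pump bottle of hand sanitiser, 62 mm diameter, 157 mm tall, loose, on the left of the work. Origin: centre of its underside.
- tape_roll: Bystander: cream roll of tape lying flat, 64 mm outer diameter, 25 mm tall, loose, between the robot and the work. Origin: centre of its underside.
There are look-alikes about, which are no part of the job. Of the things that look like the pot_black, the middle-sized one is meant.

How it is judged:
By the outcome, as a careful person would: the job done as asked, in the order asked, and still so for the second after the job is handed in, with the robot touching nothing.
It also fails if it takes over 120 s, if anything falls off the work surface, if the arm or the gripper's body presses on something with over 40 N, if the wrist force passes 120 N, or if a joint passes its speed limit or range.

## Working session

There is one attempt and no reset: what is moved stays moved. The work goes in short steps, Python scripts to look and compute and a tool call to move; the robot and the scene stay as the last step left them, time stands still between calls to the robot, and variables do not carry over. Pictures are saved under pics/ and viewed, at most 14 in all, crops included, and the job is handed in when it is done.

```bash
mkdir -p pics; ls; python3 - <<'E'
from plant import r
import cv2, numpy as np
for n in ("scene","top"):
    c=r.capture(n); cv2.imwrite(f"pics/{n}0.png",cv2.resize(c["frame"][...,::-1],(800,600),interpolation=cv2.INTER_CUBIC)); np.savez(f"{n}0.npz",**c)
    print(n,c["fx"],c["cx"],c["cy"],c["cam_to_world"].round(3).tolist())
s=r.get_state();print(s["tcp_pos"],s["eef_rot"],r.grip_depth,s["gripper_width"])
E
```

```text
pics
scene 378.9632447341163 257.9844938496893 193.42043067017204 [[-0.659, 0.378, -0.651, 1.258], [0.752, 0.356, -0.555, 0.711], [0.022, -0.855, -0.519, 0.601], [0.0, 0.0, 0.0, 1.0]]
top 400.1762892781431 251.5758077246702 192.35187936818136 [[-0.027, -0.983, 0.184, 0.405], [-1.0, 0.028, 0.002, 0.091], [-0.007, -0.184, -0.983, 1.035], [0.0, 0.0, 0.0, 1.0]]
[0.19279524 0.64643589 0.22571706] [ 1.79914967e+02 -9.00861261e-03 -1.66089582e+01] 0.0188 0.08753603054117355
```

View pics/scene0.png

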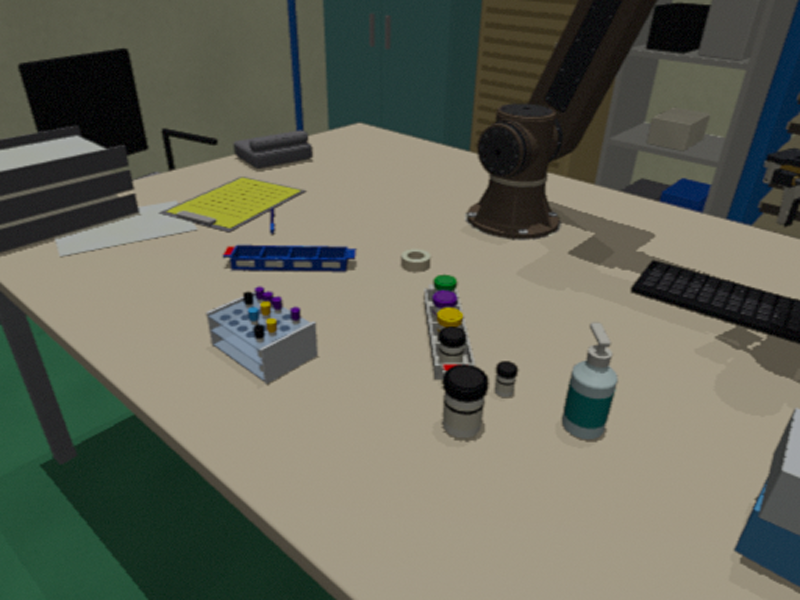

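View pics/top0.png

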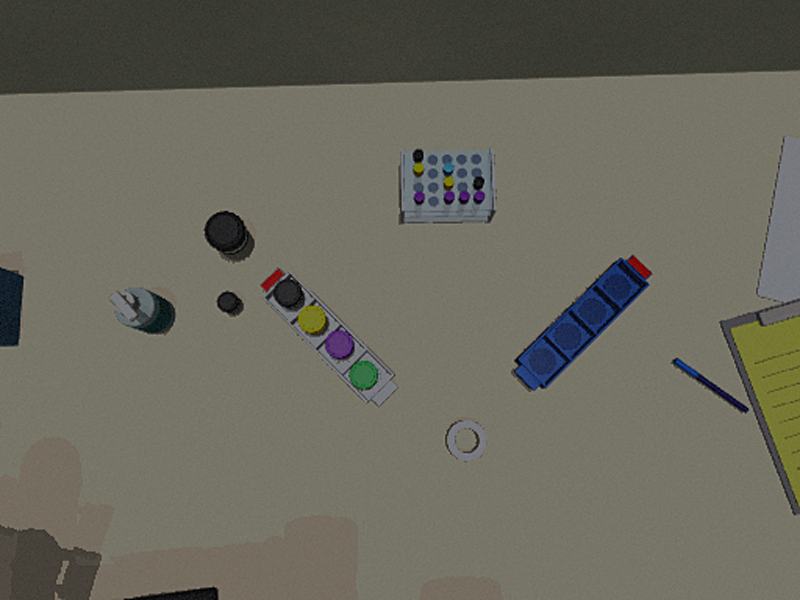

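The top view shows the ward rack with the red clip at (273,280), then black (288,293), yellow (313,319), purple (340,345) and green (364,375). The lab rack's red clip is at (640,267) and its places run from (619,284) to (542,360). The large and small black jars at (226,233) and (229,303) are the look-alikes.

```bash
cat > meas.py <<'E'
import numpy as np, cv2
def cloud(c):
    v,u=np.indices(c["z_map"].shape); z=c["z_map"]
    P=np.stack([(u-c["cx"])/c["fx"]*z,(v-c["cy"])/c["fy"]*z,z],-1)
    M=c["cam_to_world"]; W=P@M[:3,:3].T+M[:3,3]; W[z==0]=np.nan
    return W
def hsv(c): return cv2.cvtColor(c["frame"],cv2.COLOR_RGB2HSV)
def at(c,W,u,v,k=3):  # full-res pixel
    return np.nanmedian(W[int(v)-k:int(v)+k+1,int(u)-k:int(u)+k+1].reshape(-1,3),0)
E
python3 - <<'E'
from meas import *
t=dict(np.load("top0.npz")); s=dict(np.load("scene0.npz"))
W=cloud(t); S=cloud(s); q=.64
lab=[(619,284),(593,308),(568,334),(542,360)]; pots=[(288,293),(313,319),(340,345),(364,375)]
for n,L in(("pot",pots),("lab",lab),("redW",[(273,280)]),("redL",[(640,267)]),("big",[(226,233)]),("small",[(229,303)])):
    for p in L: print(n,at(t,W,p[0]*q,p[1]*q,2).round(4))
for n,L in(("potS",[(452,335),(450,316),(445,299),(445,283)]),):
    for p in L: print(n,at(s,S,p[0]*q,p[1]*q,1).round(4))
# refined lid centres: centroid of lid-height points in both clouds
for A,nm in((W,"top"),(S,"scene")):
  for p in pots:
    c=at(t,W,p[0]*q,p[1]*q,2); m=(np.hypot(A[...,0]-c[0],A[...,1]-c[1])<.03)&(A[...,2]>.058)&(A[...,2]<.08)
    P=A[m]; (cx,cy),rad=cv2.minEnclosingCircle(P[:,:2].astype(np.float32)); print(nm,m.sum(),P.mean(0).round(4),round(cx,4),round(cy,4),round(rad,4))
# racks: blue mask, both views
for A,c,nm in((W,t,"top"),(S,s,"scene")):
    H=hsv(c); m=(H[...,0]>108)&(H[...,0]<128)&(H[...,1]>140)&(A[...,2]>.02)&(A[...,2]<.04)&(np.hypot(A[...,0]-at(t,W,580*q,320*q)[0],A[...,1]-at(t,W,580*q,320*q)[1])<.17)
    P=A[m]; print(nm,m.sum(),np.median(P[:,2]),cv2.minAreaRect(P[:,:2].astype(np.float32)))
ctr=at(t,W,326*q,332*q)
m=(np.hypot(W[...,0]-ctr[0],W[...,1]-ctr[1])<.17)&(W[...,2]>.022)&(W[...,2]<.036)
P=W[m];print("ward",m.sum(),np.median(P[:,2]),cv2.minAreaRect(P[:,:2].astype(np.float32)))
E
```

```text
pot [0.6036 0.2591 0.068 ]
pot [0.56   0.2197 0.0684]
pot [0.5194 0.1785 0.0683]
pot [0.4702 0.143  0.068 ]
lab [ 0.6163 -0.2867  0.0062]
lab [ 0.5753 -0.2389  0.0062]
lab [ 0.5344 -0.1935  0.0071]
lab [ 0.4916 -0.1468  0.0064]
redW [0.6326 0.291  0.0325]
redL [ 0.6388 -0.3127  0.0321]
big [0.6975 0.3537 0.0898]
small [0.595  0.3583 0.0482]
potS [0.6111 0.2628 0.0685]
potS [0.5667 0.2259 0.0675]
potS [0.5303 0.1851 0.068 ]
potS [0.4855 0.15   0.0676]
top 255 [0.6033 0.2599 0.0676] 0.6046 0.2602 0.0226
top 259 [0.56   0.2217 0.068 ] 0.5607 0.2227 0.0228
top 262 [0.5194 0.1792 0.0679] 0.52 0.1794 0.0227
top 263 [0.471  0.1423 0.0678] 0.4708 0.1431 0.0222
scene 182 [0.6113 0.2619 0.0662] 0.608 0.2592 0.0236
scene 163 [0.5679 0.2241 0.0659] 0.5636 0.222 0.0231
scene 140 [0.5272 0.1812 0.066 ] 0.5228 0.1779 0.0237
scene 124 [0.4796 0.1447 0.0659] 0.4764 0.1406 0.0233
top 636 0.030257502411943804 ((0.5493030548095703, -0.21302613615989685), (0.06320440024137497, 0.27589303255081177), 41.70003890991211)
scene 372 0.027458236195086805 ((0.5475339293479919, -0.20930227637290955), (0.07013360410928726, 0.2603640556335449), 42.33391189575195)
ward 799 0.030586462225131505 ((0.5440048575401306, 0.2091977894306183), (0.2978408932685852, 0.11145827919244766), 55.96717834472656)
```

```bash
cat >> meas.py <<'E'
def rel(r,x,y,z,yaw):
    "row (tool axes) from present measured pose to TCP x,y,z pointing down with yaw"
    from scipy.spatial.transform import Rotation as R
    s=r.get_state(); A=R.from_euler("xyz",s["eef_rot"],degrees=True); B=R.from_euler("xyz",[180,0,yaw],degrees=True)
    d=A.inv().apply(np.array([x,y,z])-s["tcp_pos"]); w=(A.inv()*B).as_rotvec(degrees=True)
    print(d.round(4),w.round(2)); 
E
python3 - <<'E'
from plant import r
from meas import *
rel(r,.58,.235,.225,42)
E
```

```text
[0.4887 0.2836 0.0012] [ 8.000e-02  4.000e-02 -5.861e+01]
```

>>> {"op": "creep_tool", "data": {"ticks": [{"x": 0.24, "y": 0.14, "drz": -30}, {"x": 0.24, "y": 0.14, "drz": -30}, {"x": 0.24, "y": 0.14, "drz": -30}, {"x": 0.24, "y": 0.14, "drz": -30}, {"x": 0.24, "y": 0.14, "drz": -30}, {"x": 0.24, "y": 0.14, "drz": -30}, {"x": 0.24, "y": 0.14, "drz": -30}], "aperture": 0.086, "clamp_n": 20}}

```text
time_s: 0.68
tcp_pos: [0.3844, 0.4412, 0.2265]
eef_rot: [180.0, 0.0, 13.3]
contact_force: [0.2, 0.5, 0.3]
gripper_width: 0.0861
gripper_force: 0.0
```

```bash
python3 - <<'E'
from plant import r
from meas import *
rel(r,.58,.235,.225,42); print(r.get_state()["joints"])
E
```

```text
[0.1427 0.2458 0.0015] [  0.03   0.03 -28.65]
[ 6.80705959e+01  1.21742102e+01 -1.09902425e+01 -1.46699058e-03
 -6.68760911e+01  3.52765255e+01]
```

>>> {"op": "creep_tool", "data": {"ticks": [{"x": 0.143, "y": 0.246, "drz": -28.7}, {"x": 0.143, "y": 0.246, "drz": -28.7}, {"x": 0.143, "y": 0.246, "drz": -28.7}, {"x": 0.143, "y": 0.246, "drz": -28.7}, {"x": 0.143, "y": 0.246, "drz": -28.7}, {"x": 0.143, "y": 0.246, "drz": -28.7}, {"x": 0.143, "y": 0.246, "drz": -28.7}, {"x": 0.143, "y": 0.246, "drz": -28.7}, {"x": 0.143, "y": 0.246, "drz": -28.7}]}}

```text
time_s: 1.43
tcp_pos: [0.5802, 0.2354, 0.2256]
eef_rot: [-180.0, 0.1, 41.9]
contact_force: [-0.2, 0.6, 0.2]
gripper_width: 0.0858
gripper_force: 0.0
```

```bash
python3 - <<'E'
from plant import r
from meas import *
c=r.capture("wrist"); np.savez("w1.npz",**c); cv2.imwrite("pics/w1.png",cv2.resize(c["frame"][...,::-1],(800,600),interpolation=cv2.INTER_CUBIC))
print(r.get_state()["tcp_pos"],r.get_state()["eef_rot"],c["fx"],c["cam_to_world"].round(3).tolist())
W=cloud(c); print(np.nanmin(W[...,2]),np.isnan(W[...,0]).mean())
for p in [(.6046,.2602),(.5607,.2227),(.52,.1794),(.4708,.1431)]:
    m=(np.hypot(W[...,0]-p[0],W[...,1]-p[1])<.03)&(W[...,2]>.062)&(W[...,2]<.08)
    P=W[m]
    if len(P)>30: print(m.sum(),np.median(P[:,2]),cv2.minEnclosingCircle(P[:,:2].astype(np.float32)), P.mean(0))
E
```

```text
[0.57934253 0.23667772 0.22579914] [-1.79984000e+02  6.98267475e-02  4.19403681e+01] 345.777066022508 [[0.669, -0.716, -0.2, 0.633], [-0.744, -0.644, -0.179, 0.284], [-0.001, 0.268, -0.963, 0.384], [0.0, 0.0, 0.0, 1.0]]
-0.0034439049782436504 0.004201253255208333
1813 0.06719656262680773 ((0.6036233901977539, 0.2608999013900757), 0.022747119888663292) [0.6041753  0.26125944 0.06711575]
1606 0.06716828483113724 ((0.5602161884307861, 0.22229799628257751), 0.022837594151496887) [0.56114368 0.22311884 0.06706215]
963 0.0671598983338268 ((0.5202585458755493, 0.18111589550971985), 0.02245410718023777) [0.52515976 0.18515171 0.06698362]
1140 0.06731540146444889 ((0.4714445173740387, 0.14297129213809967), 0.022943072021007538) [0.4721138  0.14394817 0.067171  ]
```

View pics/w1.png

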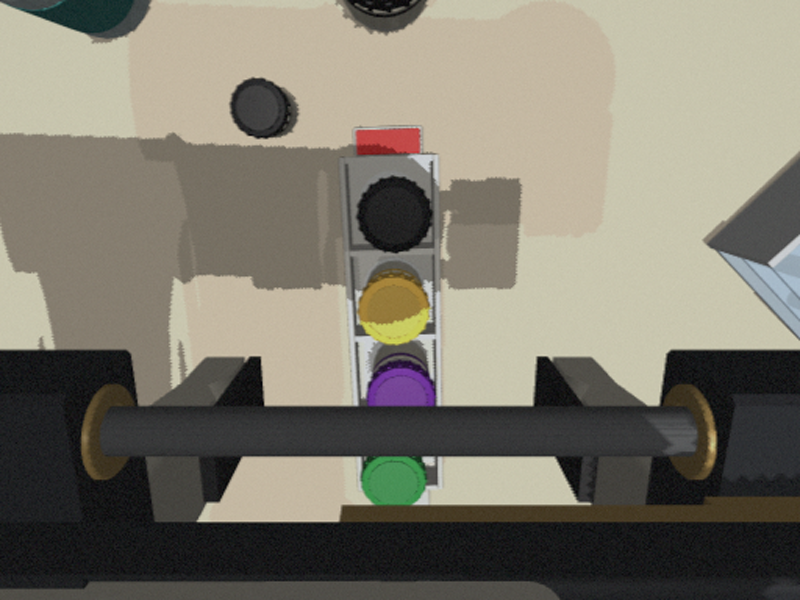

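The wrist view shows black (395,214), yellow (395,308), purple (400,390) and green (393,480), with the red clip at (389,140). The closing line runs across the row.

```bash
python3 - <<'E'
from plant import r
from meas import *
rel(r,.6038,.261,.12,42);rel(r,.6038,.261,.041,42)
E
```

```text
[ 0.0346 -0.0017  0.1058] [-0.02  0.07 -0.06]
[ 0.0347 -0.0017  0.1848] [-0.02  0.07 -0.06]
```

>>> {"op": "creep_tool", "data": {"ticks": [{"x": 0.0345, "y": -0.0015, "z": 0.04}, {"x": 0.0345, "y": -0.0015, "z": 0.08}, {"x": 0.0345, "y": -0.0015, "z": 0.11}, {"x": 0.0345, "y": -0.0015, "z": 0.14}, {"x": 0.0345, "y": -0.0015, "z": 0.165}, {"x": 0.0345, "y": -0.0015, "z": 0.18}, {"x": 0.0345, "y": -0.0015, "z": 0.185}, {"x": 0.0345, "y": -0.0015, "z": 0.185}, {"x": 0.0345, "y": -0.0015, "z": 0.185}]}}

```text
time_s: 2.23
tcp_pos: [0.6036, 0.2632, 0.0424]
eef_rot: [180.0, -0.0, 42.2]
contact_force: [-0.1, -0.8, 0.7]
gripper_width: 0.0859
gripper_force: 0.0
```

>>> {"op": "creep_tool", "data": {"ticks": [{}, {}, {}, {}, {}, {}, {}, {}], "aperture": 0.03, "clamp_n": 20}}

```text
time_s: 2.9
tcp_pos: [0.6037, 0.2621, 0.0417]
eef_rot: [180.0, -0.0, 42.1]
contact_force: [0.4, -0.3, 0.0]
gripper_width: 0.0432
gripper_force: 20.0
```

>>> {"op": "creep_tool", "data": {"ticks": [{"z": -0.02}, {"z": -0.05}, {"z": -0.09}, {"z": -0.12}, {"z": -0.14}, {"z": -0.14}, {"z": -0.14}]}}

```text
time_s: 3.48
tcp_pos: [0.6039, 0.2625, 0.1829]
eef_rot: [-180.0, -0.2, 42.1]
contact_force: [-0.8, 0.3, -1.9]
gripper_width: 0.0429
gripper_force: 20.0
```

```bash
python3 - <<'E'
from plant import r
from meas import *
print(r.get_state()["gripper_width"],r.get_state()["gripper_force"])
rel(r,.55,0,.18,0);rel(r,.57,-.235,.18,-48.3)
E
```

```text
0.04293915439839122 19.99991476535797
[-0.216   0.1587  0.0023] [-0.06 -0.15 42.09]
[-0.3587  0.3465  0.0019] [-0.13 -0.12 90.39]
```

Go in 2 calls: first half [-0.18,0.17,0,0,0,45] — 45° at 7.16 = 6.3 rows; then rest.

>>> {"op": "creep_tool", "data": {"ticks": [{"x": -0.02, "y": 0.02, "drz": 4}, {"x": -0.04, "y": 0.04, "drz": 10}, {"x": -0.07, "y": 0.066, "drz": 17}, {"x": -0.1, "y": 0.095, "drz": 24}, {"x": -0.13, "y": 0.123, "drz": 31}, {"x": -0.155, "y": 0.15, "drz": 38}, {"x": -0.185, "y": 0.18, "drz": 45}, {"x": -0.21, "y": 0.205, "drz": 52}, {"x": -0.24, "y": 0.23, "drz": 59}, {"x": -0.265, "y": 0.255, "drz": 66}, {"x": -0.29, "y": 0.28, "drz": 73}, {"x": -0.31, "y": 0.3, "drz": 80}]}}

```text
time_s: 4.48
tcp_pos: [0.5732, -0.1705, 0.1799]
eef_rot: [179.9, 0.1, -38.3]
contact_force: [0.5, 0.2, -0.6]
gripper_width: 0.0432
gripper_force: 20.0
```

```bash
python3 - <<'E'
from plant import r
from meas import *
rel(r,.57,-.235,.18,-48.3)
E
```

```text
[ 0.0375  0.0526 -0.0001] [0.1  0.12 9.99]
```

>>> {"op": "creep_tool", "data": {"ticks": [{"x": 0.02, "y": 0.03, "drz": 5}, {"x": 0.035, "y": 0.05, "drz": 10}, {"x": 0.0375, "y": 0.0525, "drz": 10}, {"x": 0.0375, "y": 0.0525, "drz": 10}, {"x": 0.0375, "y": 0.0525, "drz": 10}]}}

```text
time_s: 4.9
tcp_pos: [0.5713, -0.2326, 0.1801]
eef_rot: [179.9, 0.1, -47.9]
contact_force: [-0.1, 1.0, -1.1]
gripper_width: 0.0435
gripper_force: 20.0
```

```bash
python3 - <<'E'
from plant import r
from meas import *
c=r.capture("wrist"); np.savez("w2.npz",**c); cv2.imwrite("pics/w2.png",cv2.resize(c["frame"][...,::-1],(800,600),interpolation=cv2.INTER_CUBIC))
s=r.get_state();print(s["tcp_pos"],s["eef_rot"])
E
```

```text
[ 0.57154343 -0.23207489  0.18052523] [ 1.79950678e+02  8.35932770e-02 -4.78499719e+01]
```

View pics/w2.png

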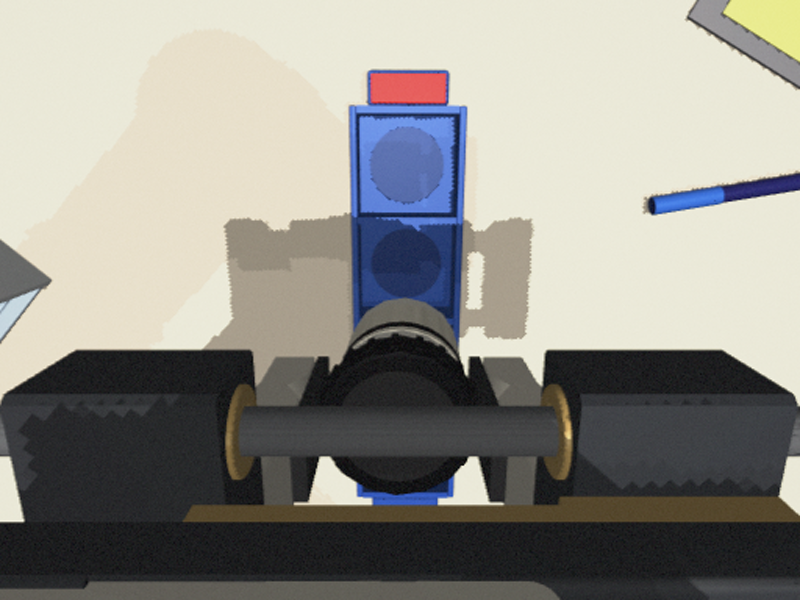

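The wrist view shows the red clip at (408,87), the first place's disc centred at (407,165), the second's at (405,264), and the rack's end corners at (350,106) and (466,107).

```bash
python3 - <<'E'
from meas import *
c=dict(np.load("w2.npz")); W=cloud(c); q=.64
for p in [(407,165),(405,264),(408,87)]: print(at(c,W,p[0]*q,p[1]*q,2).round(4))
def ray(u,v,h):
    M=c["cam_to_world"]; d=M[:3,:3]@np.array([(u-c["cx"])/c["fx"],(v-c["cy"])/c["fy"],1]); return M[:3,3]+d*(h-M[2,3])/d[2]
a,b=ray(350*q,106*q,.03),ray(466*q,107*q,.03); print(a,b,np.linalg.norm(a-b),(a+b)/2)
H=hsv(c); m=((H[...,0]<8)|(H[...,0]>172))&(H[...,1]>120)&(np.indices(H.shape[:2])[0]<80)
print("clip",cv2.minAreaRect(W[m][:,:2].astype(np.float32)),np.median(W[m][:,2]))
clip=np.array(cv2.minAreaRect(W[m][:,:2].astype(np.float32))[0])
mid=(a+b)[:2]/2
t=dict(np.load("top0.npz")); T=cloud(t)
for ang in (-48.3,-48.0,-47.5):
    u=np.array([np.cos(np.radians(ang)),np.sin(np.radians(ang))])
    print(ang,[(clip-u*(130-y)/1e3).round(4).tolist() for y in(90,30,-30,-90)],(mid-u*.032).round(4))
# floor points of each place from top view, bounded
b0=at(t,T,542*q,360*q,2);print("4th top",b0)
E
```

```text
[ 0.6091 -0.2824  0.005 ]
[ 0.5694 -0.2375  0.0054]
[ 0.6364 -0.3129  0.0317]
[ 0.65274205 -0.28470508  0.03      ] [ 0.60614039 -0.3262721   0.03      ] 0.0624462324519729 [ 0.62944122 -0.30548859  0.03      ]
clip ((0.636306881904602, -0.3119346797466278), (0.038692232221364975, 0.013184069655835629), 41.11536407470703) nan
-48.3 [[0.6097, -0.2821], [0.5698, -0.2373], [0.5299, -0.1925], [0.49, -0.1477]] [ 0.6082 -0.2816]
-48.0 [[0.6095, -0.2822], [0.5694, -0.2376], [0.5292, -0.193], [0.4891, -0.1484]] [ 0.608  -0.2817]
-47.5 [[0.6093, -0.2824], [0.5687, -0.2382], [0.5282, -0.194], [0.4877, -0.1497]] [ 0.6078 -0.2819]
4th top [ 0.49159758 -0.14678243  0.00641633]
```

```bash
python3 - <<'E'
from plant import r
from meas import *
rel(r,.6093,-.2822,.0425,-48.2)
E
```

```text
[0.0627 0.0055 0.1379] [0.05 0.08 0.35]
```

>>> {"op": "creep_tool", "data": {"ticks": [{"x": 0.03, "y": 0.003, "drz": 0.35}, {"x": 0.055, "y": 0.005, "drz": 0.35}, {"x": 0.0627, "y": 0.0055, "z": 0.02, "drz": 0.35}, {"x": 0.0627, "y": 0.0055, "z": 0.05, "drz": 0.35}, {"x": 0.0627, "y": 0.0055, "z": 0.08, "drz": 0.35}, {"x": 0.0627, "y": 0.0055, "z": 0.1, "drz": 0.35}, {"x": 0.0627, "y": 0.0055, "z": 0.1, "drz": 0.35}, {"x": 0.0627, "y": 0.0055, "z": 0.1, "drz": 0.35}, {"x": 0.0627, "y": 0.0055, "z": 0.1, "drz": 0.35}, {"x": 0.0627, "y": 0.0055, "z": 0.1, "drz": 0.35}]}}

```text
time_s: 5.78
tcp_pos: [0.6115, -0.2827, 0.0838]
eef_rot: [-179.9, -0.2, -48.2]
contact_force: [-0.4, 0.0, -0.8]
gripper_width: 0.0434
gripper_force: 20.0
```

```bash
python3 - <<'E'
from plant import r
from meas import *
for i in range(3): rel(r,.6093,-.2822,.042,-48.2)
E
```

```text
[-0.002   0.0013  0.0418] [-0.1  -0.16  0.02]
[-0.002   0.0013  0.0418] [-0.1  -0.16  0.02]
[-0.002   0.0013  0.0418] [-0.1  -0.16  0.02]
```

>>> {"op": "creep_tool", "data": {"ticks": [{"x": -0.001, "y": 0.001, "z": 0.015}, {"x": -0.001, "y": 0.001, "z": 0.028}, {"x": -0.001, "y": 0.001, "z": 0.035}, {"x": -0.001, "y": 0.001, "z": 0.038}, {"x": -0.001, "y": 0.001, "z": 0.039}, {"x": -0.001, "y": 0.001, "z": 0.04}, {"x": -0.001, "y": 0.001, "z": 0.04}]}}

```text
time_s: 6.37
tcp_pos: [0.6091, -0.283, 0.0423]
eef_rot: [-180.0, -0.1, -48.2]
contact_force: [0.1, 0.1, 0.7]
gripper_width: 0.0429
gripper_force: 20.0
```

>>> {"op": "creep_tool", "data": {"ticks": [{"z": 0.0005}, {"z": 0.0005}, {"z": 0.0005}, {"z": 0.0005}, {"z": 0.0005}, {"z": 0.0005}], "aperture": 0.08}}

```text
time_s: 6.87
tcp_pos: [0.6086, -0.2829, 0.0412]
eef_rot: [-180.0, -0.0, -48.3]
contact_force: [0.0, -0.2, 0.7]
gripper_width: 0.0769
gripper_force: 0.0
```

>>> {"op": "creep_tool", "data": {"ticks": [{"z": -0.02}, {"z": -0.05}, {"z": -0.09}, {"z": -0.12}, {"z": -0.14}, {"z": -0.14}]}}

```text
time_s: 7.37
tcp_pos: [0.6111, -0.2838, 0.1872]
eef_rot: [-179.7, -0.4, -48.2]
contact_force: [0.4, -0.9, 1.3]
gripper_width: 0.0802
gripper_force: 0.0
```

```bash
python3 - <<'E'
from plant import r
from meas import *
c=r.capture("wrist"); cv2.imwrite("pics/w3.png",c["frame"][...,::-1]); W=cloud(c)
m=(np.hypot(W[...,0]-.6093,W[...,1]+.2822)<.035)&(W[...,2]>.062)&(W[...,2]<.08)
P=W[m]; print(m.sum(),np.median(P[:,2]),cv2.minEnclosingCircle(P[:,:2].astype(np.float32)))
rel(r,.5605,.2225,.18,42)
E
```

```text
2112 0.06727085224367696 ((0.6066247224807739, -0.28326213359832764), 0.022812824696302414)
[-0.4103 -0.2999  0.0034] [ 6.000e-02 -3.500e-01 -9.024e+01]
```

View pics/w3.png

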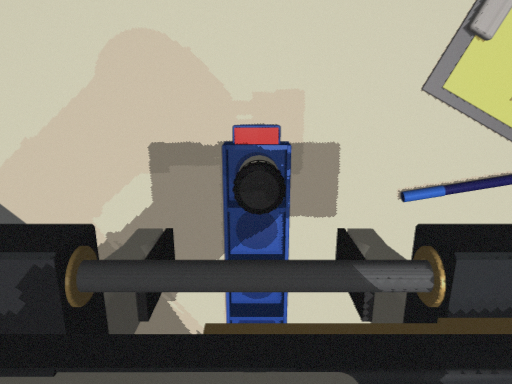

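Pot black stands upright in the first place, its lid at (260,187).

>>> {"op": "creep_tool", "data": {"ticks": [{"x": -0.02, "y": -0.015, "drz": -4}, {"x": -0.05, "y": -0.036, "drz": -10}, {"x": -0.08, "y": -0.058, "drz": -17}, {"x": -0.11, "y": -0.08, "drz": -24}, {"x": -0.14, "y": -0.102, "drz": -31}, {"x": -0.17, "y": -0.124, "drz": -38}, {"x": -0.2, "y": -0.146, "drz": -45}, {"x": -0.23, "y": -0.168, "drz": -52}, {"x": -0.26, "y": -0.19, "drz": -59}, {"x": -0.29, "y": -0.212, "drz": -66}, {"x": -0.32, "y": -0.234, "drz": -73}, {"x": -0.35, "y": -0.256, "drz": -80}]}}

```text
time_s: 8.42
tcp_pos: [0.5654, 0.1503, 0.18]
eef_rot: [-180.0, 0.1, 32.1]
contact_force: [0.7, -0.4, -0.1]
gripper_width: 0.08
gripper_force: 0.0
```

```bash
python3 - <<'E'
from plant import r
from meas import *
rel(r,.5605,.2225,.041,42)
E
```

```text
[ 0.0345 -0.0637  0.139 ] [-0.02  0.09 -9.91]
```

>>> {"op": "creep_tool", "data": {"ticks": [{"x": 0.02, "y": -0.035, "drz": -5}, {"x": 0.034, "y": -0.06, "drz": -10}, {"x": 0.0345, "y": -0.0637, "drz": -10}, {"x": 0.0345, "y": -0.0637, "z": 0.03, "drz": -10}, {"x": 0.0345, "y": -0.0637, "z": 0.065, "drz": -10}, {"x": 0.0345, "y": -0.0637, "z": 0.08, "drz": -10}, {"x": 0.0345, "y": -0.0637, "z": 0.08, "drz": -10}, {"x": 0.0345, "y": -0.0637, "z": 0.08, "drz": -10}]}}

```text
time_s: 9.08
tcp_pos: [0.5617, 0.2203, 0.0999]
eef_rot: [180.0, 0.2, 41.7]
contact_force: [0.9, 0.2, 2.3]
gripper_width: 0.08
gripper_force: 0.0
```

```bash
python3 - <<'E'
from plant import r
from meas import *
rel(r,.5605,.2225,.041,42)
E
```

```text
[ 0.0007 -0.0025  0.0589] [ 0.    0.18 -0.27]
```

>>> {"op": "creep_tool", "data": {"ticks": [{"x": 0.0005, "y": -0.0015, "z": 0.02}, {"x": 0.0005, "y": -0.0015, "z": 0.04}, {"x": 0.0005, "y": -0.0015, "z": 0.053}, {"x": 0.0005, "y": -0.0015, "z": 0.058}, {"x": 0.0005, "y": -0.0015, "z": 0.059}, {"x": 0.0005, "y": -0.0015, "z": 0.059}]}}

```text
time_s: 9.58
tcp_pos: [0.5625, 0.2228, 0.0432]
eef_rot: [180.0, -0.1, 41.8]
contact_force: [0.4, 0.4, -0.0]
gripper_width: 0.0799
gripper_force: 0.0
```

>>> {"op": "creep_tool", "data": {"ticks": [{"x": 0.0005}, {}, {}, {}, {}, {}, {}, {}], "aperture": 0.03, "clamp_n": 20}}

```text
time_s: 10.25
tcp_pos: [0.5618, 0.2225, 0.0422]
eef_rot: [180.0, -0.0, 41.8]
contact_force: [0.7, 0.2, 2.6]
gripper_width: 0.0432
gripper_force: 20.0
```

>>> {"op": "creep_tool", "data": {"ticks": [{"z": -0.02}, {"z": -0.05}, {"z": -0.09}, {"z": -0.12}, {"z": -0.14}, {"z": -0.14}, {"z": -0.14}]}}

```text
time_s: 10.83
tcp_pos: [0.562, 0.2229, 0.1833]
eef_rot: [-180.0, -0.2, 41.7]
contact_force: [-0.6, -0.6, -0.9]
gripper_width: 0.0433
gripper_force: 20.0
```

```bash
python3 - <<'E'
from plant import r
from meas import *
rel(r,.5696,-.2375,.18,-48.2)
E
```

```text
[-0.3009  0.3486  0.0024] [-0.13 -0.11 89.94]
```

>>> {"op": "creep_tool", "data": {"ticks": [{"x": -0.02, "y": 0.02, "drz": 4}, {"x": -0.04, "y": 0.045, "drz": 10}, {"x": -0.064, "y": 0.073, "drz": 17}, {"x": -0.088, "y": 0.1, "drz": 24}, {"x": -0.112, "y": 0.128, "drz": 31}, {"x": -0.136, "y": 0.156, "drz": 38}, {"x": -0.16, "y": 0.184, "drz": 45}, {"x": -0.184, "y": 0.212, "drz": 52}, {"x": -0.208, "y": 0.24, "drz": 59}, {"x": -0.232, "y": 0.268, "drz": 66}, {"x": -0.256, "y": 0.296, "drz": 73}, {"x": -0.28, "y": 0.324, "drz": 80}]}}

```text
time_s: 11.83
tcp_pos: [0.5674, -0.2073, 0.1803]
eef_rot: [179.9, 0.1, -38.6]
contact_force: [2.0, -0.2, -1.4]
gripper_width: 0.0432
gripper_force: 20.0
```

```bash
python3 - <<'E'
from plant import r
from meas import *
rel(r,.5696,-.2375,.0425,-48.2)
E
```

```text
[0.021  0.0221 0.1378] [0.08 0.13 9.59]
```

>>> {"op": "creep_tool", "data": {"ticks": [{"x": 0.012, "y": 0.012, "drz": 5}, {"x": 0.021, "y": 0.022, "drz": 9.6}, {"x": 0.021, "y": 0.022, "z": 0.02, "drz": 9.6}, {"x": 0.021, "y": 0.022, "z": 0.05, "drz": 9.6}, {"x": 0.021, "y": 0.022, "z": 0.08, "drz": 9.6}, {"x": 0.021, "y": 0.022, "z": 0.1, "drz": 9.6}, {"x": 0.021, "y": 0.022, "z": 0.1, "drz": 9.6}, {"x": 0.021, "y": 0.022, "z": 0.1, "drz": 9.6}, {"x": 0.021, "y": 0.022, "z": 0.1, "drz": 9.6}, {"x": 0.021, "y": 0.022, "z": 0.1, "drz": 9.6}]}}

```text
time_s: 12.67
tcp_pos: [0.5725, -0.2361, 0.0835]
eef_rot: [-179.9, -0.1, -47.8]
contact_force: [0.6, 0.2, -0.6]
gripper_width: 0.0434
gripper_force: 20.0
```

```bash
python3 - <<'E'
from plant import r
from meas import *
rel(r,.5696,-.2375,.042,-48.2)
E
```

```text
[-0.001   0.0031  0.0415] [-0.07 -0.11  0.37]
```

>>> {"op": "creep_tool", "data": {"ticks": [{"x": -0.001, "y": 0.0025, "z": 0.015}, {"x": -0.001, "y": 0.0025, "z": 0.028}, {"x": -0.001, "y": 0.0025, "z": 0.035}, {"x": -0.001, "y": 0.0025, "z": 0.038}, {"x": -0.001, "y": 0.0025, "z": 0.039}, {"x": -0.001, "y": 0.0025, "z": 0.04}, {"x": -0.001, "y": 0.0025, "z": 0.04}]}}

```text
time_s: 13.25
tcp_pos: [0.5694, -0.2369, 0.0427]
eef_rot: [-180.0, -0.1, -47.8]
contact_force: [-0.1, -0.1, -2.0]
gripper_width: 0.0434
gripper_force: 20.0
```

>>> {"op": "creep_tool", "data": {"ticks": [{"z": 0.0005}, {"z": 0.0005}]}}

```text
time_s: 13.42
tcp_pos: [0.5694, -0.237, 0.0422]
eef_rot: [-180.0, -0.1, -47.8]
contact_force: [-0.5, -0.1, 1.1]
gripper_width: 0.0435
gripper_force: 20.0
```

>>> {"op": "creep_tool", "data": {"ticks": [{}, {}, {}, {}, {}, {}], "aperture": 0.08}}

```text
time_s: 13.92
tcp_pos: [0.5688, -0.2369, 0.0415]
eef_rot: [180.0, 0.0, -47.9]
contact_force: [-0.1, 0.2, 0.3]
gripper_width: 0.0767
gripper_force: 0.0
```

>>> {"op": "creep_tool", "data": {"ticks": [{"z": -0.02}, {"z": -0.05}, {"z": -0.09}, {"z": -0.12}, {"z": -0.14}, {"z": -0.14}]}}

```text
time_s: 14.42
tcp_pos: [0.5715, -0.2377, 0.1873]
eef_rot: [-179.7, -0.4, -47.8]
contact_force: [0.0, -0.5, -0.1]
gripper_width: 0.0799
gripper_force: 0.0
```

```bash
python3 - <<'E'
from plant import r
from meas import *
c=r.capture("wrist"); cv2.imwrite("pics/w4.png",c["frame"][...,::-1]); W=cloud(c)
for p in((.6093,-.2822),(.5696,-.2375)):
  m=(np.hypot(W[...,0]-p[0],W[...,1]-p[1])<.035)&(W[...,2]>.062)&(W[...,2]<.08)
  P=W[m]; print(m.sum(),np.median(P[:,2]),cv2.minEnclosingCircle(P[:,:2].astype(np.float32)))
rel(r,.520,.1805,.18,42)
E
```

```text
2465 0.0671714826003929 ((0.6067355275154114, -0.2832244336605072), 0.022635499015450478)
2118 0.06723000641620636 ((0.567919909954071, -0.2354680746793747), 0.02276521734893322)
[-0.3434 -0.243   0.0039] [ 3.000e-02 -3.400e-01 -8.984e+01]
```

Yellow is upright in the second place (lid at 67 mm, within 3 mm of centre). Next is purple.

>>> {"op": "creep_tool", "data": {"ticks": [{"x": -0.02, "y": -0.015, "drz": -4}, {"x": -0.045, "y": -0.03, "drz": -10}, {"x": -0.07, "y": -0.05, "drz": -17}, {"x": -0.095, "y": -0.067, "drz": -24}, {"x": -0.12, "y": -0.085, "drz": -31}, {"x": -0.145, "y": -0.103, "drz": -38}, {"x": -0.17, "y": -0.12, "drz": -45}, {"x": -0.195, "y": -0.138, "drz": -52}, {"x": -0.22, "y": -0.156, "drz": -59}, {"x": -0.245, "y": -0.173, "drz": -66}, {"x": -0.27, "y": -0.19, "drz": -73}, {"x": -0.3, "y": -0.212, "drz": -80}]}}

```text
time_s: 15.47
tcp_pos: [0.5235, 0.1284, 0.1805]
eef_rot: [-180.0, 0.1, 32.5]
contact_force: [0.6, -1.1, -0.2]
gripper_width: 0.0799
gripper_force: 0.0
```

```bash
python3 - <<'E'
from plant import r
from meas import *
rel(r,.520,.1805,.041,42)
E
```

```text
[ 0.0253 -0.0458  0.1394] [-0.02  0.11 -9.55]
```

>>> {"op": "creep_tool", "data": {"ticks": [{"x": 0.015, "y": -0.025, "drz": -5}, {"x": 0.025, "y": -0.043, "drz": -9.5}, {"x": 0.0253, "y": -0.046, "drz": -9.5}, {"x": 0.0253, "y": -0.046, "z": 0.03, "drz": -9.5}, {"x": 0.0253, "y": -0.046, "z": 0.065, "drz": -9.5}, {"x": 0.0253, "y": -0.046, "z": 0.08, "drz": -9.5}, {"x": 0.0253, "y": -0.046, "z": 0.08, "drz": -9.5}, {"x": 0.0253, "y": -0.046, "z": 0.08, "drz": -9.5}]}}

```text
time_s: 16.13
tcp_pos: [0.5211, 0.1793, 0.1006]
eef_rot: [180.0, 0.2, 41.6]
contact_force: [0.4, 0.6, 0.5]
gripper_width: 0.0802
gripper_force: 0.0
```

```bash
python3 - <<'E'
from plant import r
from meas import *
c=r.capture("wrist"); W=cloud(c)
for p in((.52,.1805),(.4714,.143)):
  m=(np.hypot(W[...,0]-p[0],W[...,1]-p[1])<.035)&(W[...,2]>.062)&(W[...,2]<.08)
  P=W[m]; print(m.sum(),len(P) and cv2.minEnclosingCircle(P[:,:2].astype(np.float32)))
rel(r,.520,.1805,.041,42)
E
```

```text
4118 ((0.5195265412330627, 0.1796303242444992), 0.02298073284327984)
2035 ((0.4710027575492859, 0.14282828569412231), 0.022786196321249008)
[-0.0011 -0.0018  0.0609] [ 0.02  0.03 -0.38]
```

>>> {"op": "creep_tool", "data": {"ticks": [{"x": -0.0012, "y": -0.001, "z": 0.02}, {"x": -0.0012, "y": -0.001, "z": 0.04}, {"x": -0.0012, "y": -0.001, "z": 0.053}, {"x": -0.0012, "y": -0.001, "z": 0.058}, {"x": -0.0012, "y": -0.001, "z": 0.059}, {"x": -0.0012, "y": -0.001, "z": 0.059}]}}

```text
time_s: 16.68
tcp_pos: [0.5209, 0.1805, 0.0436]
eef_rot: [180.0, -0.1, 41.6]
contact_force: [-0.7, 0.4, 0.8]
gripper_width: 0.0801
gripper_force: 0.0
```

>>> {"op": "creep_tool", "data": {"ticks": [{}, {}, {}, {}, {}, {}, {}, {}], "aperture": 0.03, "clamp_n": 20}}

```text
time_s: 17.35
tcp_pos: [0.5202, 0.1802, 0.0427]
eef_rot: [180.0, -0.0, 41.7]
contact_force: [-0.0, 0.5, 2.2]
gripper_width: 0.0432
gripper_force: 20.0
```

>>> {"op": "creep_tool", "data": {"ticks": [{"z": -0.02}, {"z": -0.05}, {"z": -0.09}, {"z": -0.12}, {"z": -0.14}, {"z": -0.14}, {"z": -0.14}]}}

```text
time_s: 17.93
tcp_pos: [0.5205, 0.1806, 0.1837]
eef_rot: [-180.0, -0.2, 41.6]
contact_force: [0.6, -0.4, -1.1]
gripper_width: 0.0434
gripper_force: 20.0
```

```bash
python3 - <<'E'
from plant import r
from meas import *
rel(r,.5297,-.1926,.18,-48.2)
E
```

```text
[-0.2411  0.285   0.003 ] [-0.13 -0.12 89.84]
```

>>> {"op": "creep_tool", "data": {"ticks": [{"x": -0.015, "y": 0.015, "drz": 4}, {"x": -0.03, "y": 0.035, "drz": 10}, {"x": -0.05, "y": 0.058, "drz": 17}, {"x": -0.07, "y": 0.082, "drz": 24}, {"x": -0.09, "y": 0.105, "drz": 31}, {"x": -0.11, "y": 0.129, "drz": 38}, {"x": -0.13, "y": 0.152, "drz": 45}, {"x": -0.15, "y": 0.176, "drz": 52}, {"x": -0.17, "y": 0.2, "drz": 59}, {"x": -0.19, "y": 0.223, "drz": 66}, {"x": -0.21, "y": 0.247, "drz": 73}, {"x": -0.23, "y": 0.27, "drz": 80}]}}

```text
time_s: 18.93
tcp_pos: [0.5266, -0.1759, 0.1809]
eef_rot: [179.9, 0.1, -38.7]
contact_force: [0.1, 0.4, -0.1]
gripper_width: 0.0434
gripper_force: 20.0
```

```bash
python3 - <<'E'
from plant import r
from meas import *
rel(r,.5297,-.1926,.0425,-48.2)
E
```

```text
[0.0132 0.0109 0.1384] [0.09 0.12 9.49]
```

>>> {"op": "creep_tool", "data": {"ticks": [{"x": 0.008, "y": 0.007, "drz": 5}, {"x": 0.012, "y": 0.012, "drz": 9.5}, {"x": 0.012, "y": 0.012, "z": 0.02, "drz": 9.5}, {"x": 0.012, "y": 0.012, "z": 0.05, "drz": 9.5}, {"x": 0.012, "y": 0.012, "z": 0.08, "drz": 9.5}, {"x": 0.012, "y": 0.012, "z": 0.1, "drz": 9.5}, {"x": 0.012, "y": 0.012, "z": 0.1, "drz": 9.5}, {"x": 0.012, "y": 0.012, "z": 0.1, "drz": 9.5}, {"x": 0.012, "y": 0.012, "z": 0.1, "drz": 9.5}, {"x": 0.012, "y": 0.012, "z": 0.1, "drz": 9.5}]}}

```text
time_s: 19.77
tcp_pos: [0.5307, -0.1914, 0.0839]
eef_rot: [-179.9, -0.1, -47.8]
contact_force: [0.9, -0.1, -0.1]
gripper_width: 0.0437
gripper_force: 20.0
```

```bash
python3 - <<'E'
from plant import r
from meas import *
rel(r,.5297,-.1926,.0425,-48.2)
E
```

```text
[0.0002 0.0016 0.0414] [-0.08 -0.09  0.36]
```

>>> {"op": "creep_tool", "data": {"ticks": [{"y": 0.0015, "z": 0.015}, {"y": 0.0015, "z": 0.028}, {"y": 0.0015, "z": 0.035}, {"y": 0.0015, "z": 0.038}, {"y": 0.0015, "z": 0.039}, {"y": 0.0015, "z": 0.04}, {"y": 0.0015, "z": 0.0405}, {"y": 0.0015, "z": 0.0405}, {"y": 0.0015, "z": 0.0405}]}}

```text
time_s: 20.52
tcp_pos: [0.5291, -0.1923, 0.0427]
eef_rot: [-180.0, -0.1, -47.8]
contact_force: [0.3, -0.4, 1.4]
gripper_width: 0.0434
gripper_force: 20.0
```

>>> {"op": "creep_tool", "data": {"ticks": [{}, {}, {}, {}, {}, {}], "aperture": 0.08}}

```text
time_s: 21.02
tcp_pos: [0.5285, -0.1923, 0.042]
eef_rot: [180.0, 0.0, -47.9]
contact_force: [0.4, 0.7, -0.7]
gripper_width: 0.0772
gripper_force: 0.0
```

>>> {"op": "creep_tool", "data": {"ticks": [{"z": -0.02}, {"z": -0.05}, {"z": -0.09}, {"z": -0.12}, {"z": -0.14}, {"z": -0.14}]}}

```text
time_s: 21.52
tcp_pos: [0.5311, -0.1928, 0.1874]
eef_rot: [-179.7, -0.4, -47.8]
contact_force: [0.6, 0.3, -0.4]
gripper_width: 0.0799
gripper_force: 0.0
```

```bash
python3 - <<'E'
from plant import r
from meas import *
c=r.capture("wrist"); cv2.imwrite("pics/w5.png",c["frame"][...,::-1]); W=cloud(c)
for p in((.6093,-.2822),(.5696,-.2375),(.5297,-.1926)):
  m=(np.hypot(W[...,0]-p[0],W[...,1]-p[1])<.035)&(W[...,2]>.062)&(W[...,2]<.08)
  P=W[m]; print(m.sum(),np.median(P[:,2]),cv2.minEnclosingCircle(P[:,:2].astype(np.float32)))
rel(r,.4711,.143,.18,42)
E
```

```text
2962 0.06709031641267943 ((0.606763482093811, -0.2831319570541382), 0.022807246074080467)
2460 0.06716954386086765 ((0.5680608749389648, -0.23551160097122192), 0.022561701014637947)
2122 0.06723327276111113 ((0.5275658369064331, -0.1916383057832718), 0.02275719679892063)
[-0.2882 -0.1815  0.0044] [ 1.000e-02 -3.300e-01 -8.984e+01]
```

Purple is upright in the third place. Next is green.

>>> {"op": "creep_tool", "data": {"ticks": [{"x": -0.015, "y": -0.01, "drz": -4}, {"x": -0.035, "y": -0.023, "drz": -10}, {"x": -0.057, "y": -0.036, "drz": -17}, {"x": -0.08, "y": -0.05, "drz": -24}, {"x": -0.1, "y": -0.063, "drz": -31}, {"x": -0.122, "y": -0.077, "drz": -38}, {"x": -0.144, "y": -0.09, "drz": -45}, {"x": -0.166, "y": -0.104, "drz": -52}, {"x": -0.188, "y": -0.118, "drz": -59}, {"x": -0.21, "y": -0.132, "drz": -66}, {"x": -0.232, "y": -0.146, "drz": -73}, {"x": -0.255, "y": -0.16, "drz": -80}]}}

```text
time_s: 22.57
tcp_pos: [0.475, 0.105, 0.181]
eef_rot: [-180.0, 0.1, 32.5]
contact_force: [1.2, -0.2, 0.7]
gripper_width: 0.0805
gripper_force: 0.0
```

```bash
python3 - <<'E'
from plant import r
from meas import *
rel(r,.4711,.143,.041,42)
E
```

```text
[ 0.0173 -0.0341  0.14  ] [-0.02  0.1  -9.52]
```

>>> {"op": "creep_tool", "data": {"ticks": [{"x": 0.01, "y": -0.02, "drz": -5}, {"x": 0.017, "y": -0.034, "drz": -9.5}, {"x": 0.017, "y": -0.034, "drz": -9.5}, {"x": 0.017, "y": -0.034, "z": 0.03, "drz": -9.5}, {"x": 0.017, "y": -0.034, "z": 0.065, "drz": -9.5}, {"x": 0.017, "y": -0.034, "z": 0.08, "drz": -9.5}, {"x": 0.017, "y": -0.034, "z": 0.08, "drz": -9.5}, {"x": 0.017, "y": -0.034, "z": 0.08, "drz": -9.5}]}}

```text
time_s: 23.23
tcp_pos: [0.4718, 0.141, 0.1012]
eef_rot: [180.0, 0.2, 41.6]
contact_force: [-0.5, -0.5, 1.3]
gripper_width: 0.0799
gripper_force: 0.0
```

```bash
python3 - <<'E'
from plant import r
from meas import *
rel(r,.4711,.143,.042,42)
E
```

```text
[ 0.001  -0.002   0.0592] [ 0.    0.18 -0.41]
```

>>> {"op": "creep_tool", "data": {"ticks": [{"y": -0.001, "z": 0.02}, {"y": -0.001, "z": 0.04}, {"y": -0.001, "z": 0.053}, {"y": -0.001, "z": 0.058}, {"y": -0.001, "z": 0.059}, {"y": -0.001, "z": 0.059}]}}

```text
time_s: 23.73
tcp_pos: [0.4724, 0.143, 0.044]
eef_rot: [180.0, -0.1, 41.6]
contact_force: [-0.2, -0.2, -0.3]
gripper_width: 0.0803
gripper_force: 0.0
```

>>> {"op": "creep_tool", "data": {"ticks": [{}, {}, {}, {}, {}, {}, {}, {}], "aperture": 0.03, "clamp_n": 20}}

```text
time_s: 24.4
tcp_pos: [0.4718, 0.1427, 0.0432]
eef_rot: [180.0, -0.0, 41.7]
contact_force: [0.1, -0.3, 1.6]
gripper_width: 0.0437
gripper_force: 20.0
```

>>> {"op": "creep_tool", "data": {"ticks": [{"z": -0.02}, {"z": -0.05}, {"z": -0.09}, {"z": -0.12}, {"z": -0.14}, {"z": -0.14}, {"z": -0.14}]}}

```text
time_s: 24.98
tcp_pos: [0.472, 0.1431, 0.184]
eef_rot: [-180.0, -0.1, 41.6]
contact_force: [-0.6, -1.0, -1.9]
gripper_width: 0.0436
gripper_force: 20.0
```

```bash
python3 - <<'E'
from plant import r
from meas import *
rel(r,.4902,-.148,.18,-48.2)
E
```

```text
[-0.1798  0.2297  0.0035] [-0.12 -0.11 89.84]
```

>>> {"op": "creep_tool", "data": {"ticks": [{"x": -0.01, "y": 0.01, "drz": 4}, {"x": -0.022, "y": 0.028, "drz": 10}, {"x": -0.037, "y": 0.047, "drz": 17}, {"x": -0.052, "y": 0.066, "drz": 24}, {"x": -0.067, "y": 0.085, "drz": 31}, {"x": -0.082, "y": 0.105, "drz": 38}, {"x": -0.097, "y": 0.124, "drz": 45}, {"x": -0.112, "y": 0.143, "drz": 52}, {"x": -0.127, "y": 0.162, "drz": 59}, {"x": -0.142, "y": 0.181, "drz": 66}, {"x": -0.157, "y": 0.2, "drz": 73}, {"x": -0.172, "y": 0.22, "drz": 80}]}}

```text
time_s: 25.98
tcp_pos: [0.4881, -0.1371, 0.1812]
eef_rot: [179.9, 0.1, -38.7]
contact_force: [0.5, 0.4, -0.1]
gripper_width: 0.0432
gripper_force: 20.0
```

```bash
python3 - <<'E'
from plant import r
from meas import *
rel(r,.4902,-.148,.0425,-48.2)
E
```

```text
[0.0088 0.007  0.1387] [0.12 0.14 9.49]
```

>>> {"op": "creep_tool", "data": {"ticks": [{"x": 0.005, "y": 0.004, "drz": 5}, {"x": 0.008, "y": 0.007, "drz": 9.5}, {"x": 0.008, "y": 0.007, "z": 0.02, "drz": 9.5}, {"x": 0.008, "y": 0.007, "z": 0.05, "drz": 9.5}, {"x": 0.008, "y": 0.007, "z": 0.08, "drz": 9.5}, {"x": 0.008, "y": 0.007, "z": 0.1, "drz": 9.5}, {"x": 0.008, "y": 0.007, "z": 0.1, "drz": 9.5}, {"x": 0.008, "y": 0.007, "z": 0.1, "drz": 9.5}, {"x": 0.008, "y": 0.007, "z": 0.1, "drz": 9.5}, {"x": 0.008, "y": 0.007, "z": 0.1, "drz": 9.5}]}}

```text
time_s: 26.82
tcp_pos: [0.4922, -0.1464, 0.0842]
eef_rot: [-179.9, -0.1, -47.8]
contact_force: [0.3, -0.8, -0.0]
gripper_width: 0.0436
gripper_force: 20.0
```

```bash
python3 - <<'E'
from plant import r
from meas import *
rel(r,.4902,-.148,.043,-48.2)
E
```

```text
[-0.0003  0.0026  0.0412] [-0.08 -0.08  0.37]
```

>>> {"op": "creep_tool", "data": {"ticks": [{"y": 0.002, "z": 0.015}, {"y": 0.002, "z": 0.028}, {"y": 0.002, "z": 0.035}, {"y": 0.002, "z": 0.038}, {"y": 0.002, "z": 0.039}, {"y": 0.002, "z": 0.04}, {"y": 0.002, "z": 0.0405}, {"y": 0.002, "z": 0.0405}, {"y": 0.002, "z": 0.0405}]}}

```text
time_s: 27.57
tcp_pos: [0.4904, -0.1478, 0.0432]
eef_rot: [-179.9, -0.0, -47.8]
contact_force: [-0.5, 0.9, 1.8]
gripper_width: 0.0433
gripper_force: 20.0
```

>>> {"op": "creep_tool", "data": {"ticks": [{}, {}, {}, {}, {}, {}], "aperture": 0.08}}

```text
time_s: 28.07
tcp_pos: [0.4898, -0.1478, 0.0425]
eef_rot: [180.0, 0.0, -47.9]
contact_force: [-0.2, -0.1, -0.6]
gripper_width: 0.0772
gripper_force: 0.0
```

>>> {"op": "creep_tool", "data": {"ticks": [{"z": -0.02}, {"z": -0.05}, {"z": -0.09}, {"z": -0.12}, {"z": -0.14}, {"z": -0.16}, {"z": -0.16}, {"z": -0.16}]}}

```text
time_s: 28.73
tcp_pos: [0.4904, -0.1477, 0.2037]
eef_rot: [-179.9, -0.1, -47.9]
contact_force: [-0.2, -0.2, -0.7]
gripper_width: 0.0799
gripper_force: 0.0
```

```bash
python3 - <<'E'
from plant import r
from meas import *
c=r.capture("wrist"); W=cloud(c)
for p in((.6093,-.2822),(.5696,-.2375),(.5297,-.1926),(.4902,-.148)):
  m=(np.hypot(W[...,0]-p[0],W[...,1]-p[1])<.03)&(W[...,2]>.062)&(W[...,2]<.08)
  P=W[m]; print(m.sum(),np.median(P[:,2]),cv2.minEnclosingCircle(P[:,:2].astype(np.float32)))
c=r.capture("scene"); cv2.imwrite("pics/s9.png",cv2.resize(c["frame"][...,::-1],(800,600),interpolation=cv2.INTER_CUBIC))
E
```

```text
0 nan ((0.0, 0.0), 0.0)
2622 0.06712602013093816 ((0.5679731965065002, -0.23533746600151062), 0.022697435691952705)
2215 0.06716374353408511 ((0.5275703072547913, -0.19157789647579193), 0.022675789892673492)
1915 0.06722276979536468 ((0.4889683425426483, -0.14666514098644257), 0.022855890914797783)
  return _methods._mean(a, axis=axis, dtype=dtype,
  ret = ret.dtype.type(ret / rcount)
```

View pics/s9.png

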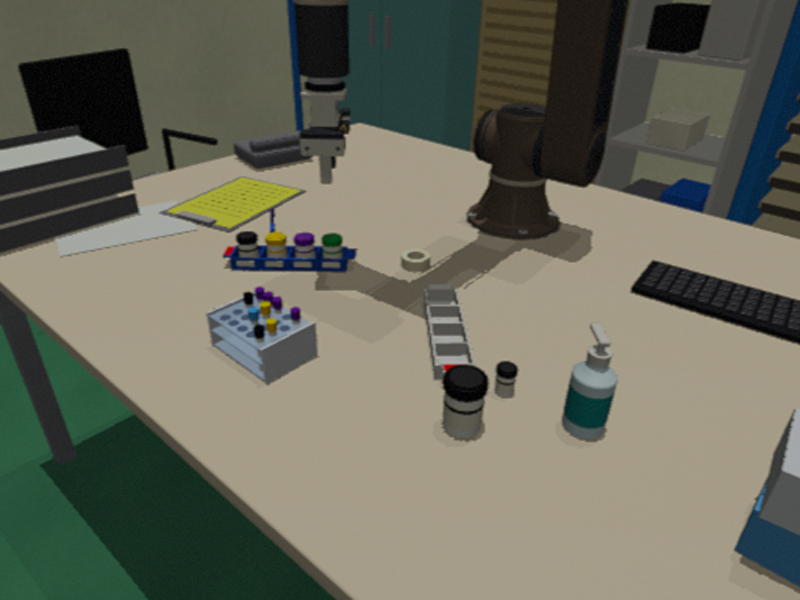

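The scene view shows black (247,243), yellow (276,244), purple (304,245) and green (332,245) upright in the lab rack, counted from its red clip at (230,252). The ward rack is empty, and the tube rack, sanitiser and tape are where they were.

```bash
python3 -c "
from plant import r
print(r.close_job())"
```

```text
the job is handed in; nothing more can be done
None
```

The four pots stand upright in the laboratory rack in the same order from its red clip (black, yellow, purple, green), moved one at a time in that order; the tube rack, sanitiser and tape look unmoved, and I handed the job in at about 29 s.

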